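Hang the fruit bin on the louvred rail and lock it under the keeper

TASK

Put the green bin with the lemon and the lime back on the grey rail stand: hook its lip over the bare middle of the rail, lower it until it rests fully on the rail before you let go of it, then slide it to the right under the keeper strip until it meets the end stop, and leave it hanging there, level. The rail's height is set by hand, so feel for it: handle the bin gently, do not ram, force or drop it against the stand, keep the fruit in it, and leave the mug, the honey jar and the tumbler where they are.

Things in the scene. Friction and masses are not known exactly. Their poses are not given: they have to be found in the camera images.
- bin: Loose green plastic bin with a divider along x: 100 mm deep (x), 130 wide (y), 85 high, walls 3 mm, 0.2 to 0.4 kg without fruit. Origin: centre of its underside; z up; its back (outer face at x = +50 mm) looks to +x and carries the hanging lip. Stands upright on the worktop.
- bin_grip (a point): Centre of the bin's wooden grip, 130 mm above the underside, over the bin's middle: a bar along the bin's x, 74 mm long, 14 mm wide (y), 24 mm high, 33 mm clear above the rim, on two 12 mm posts at x = +30 and -30 mm. Pinch it across y from above, at its middle.
- bin_lip (a point): Middle of the lower edge of the lip's tongue, 59 mm behind the bin's middle, 69 mm above the underside. The lip: a web 64 mm wide (y), 4 mm thick, underside 81 mm above the bin's underside, runs back from the rim and turns down as a 3.5 mm tongue at x = 57 to 60.5 mm. The slot under it, 7 mm wide and 12 mm deep, takes the 4 mm rail.
- stand: Grey steel rail stand, immovable. Origin on the worktop, in the plane of the rail's front face; +x into the stand (away from its front), +y to the left as one faces it. Rail: upright louvre edge, x = 0 to 4 mm, y = -113 to +185 mm, 12 mm gap behind it, then the panel. A lower louvre in the same front plane keeps a hung bin upright. A narrow bin is fixed at the left, from y = +98 mm.
- stand_open (a point): Point on the stand in the plane of the rail's front face, y = +10 mm, 160 mm up: middle of the bare part of the rail, where a lip can be hooked on (bin's middle within 10 mm of this y). The rail's top edge is set by hand and NOT reported: level, rigid, anywhere from 140 to 180 mm above the worktop. A seated bin's origin is 81 mm below that edge, its back 0 to 3 mm before the front face.
- stand_stop (a point): Point in the plane of the rail's front face, y = -76 mm, 160 mm up: the parked bin's middle, its lip's right edge then meeting the end stop (y = -108 mm). The keeper strip covers the rail (x = 1 to 19 mm) from y = -50 to -113 mm, underside 7.5 mm above the top edge: only a lip down on the rail fits below. Its mouth, y = -37 to -50 mm, flares up by 4 mm. Panel posts end 209 mm up.
- lemon: Yellow lemon, 71 x 53 x 51 mm, loose, lying in the bin's left compartment; origin at the centre of its underside.
- lime: Green lime, 57 x 46 x 45 mm, loose, lying in the bin's right compartment; origin at the centre of its underside.
- mug: Green and white mug, 92 mm across, 93 mm high, with a handle; bystander; origin at the centre of its underside.
- honey: Honey jar with a red lid, 65 mm across, 100 mm high; bystander; origin at the centre of its underside.
- tumbler: Clear glass tumbler, 80 mm across, 88 mm high; bystander; origin at the centre of its underside.
Not all that is in view belongs to the job. Leave any blue, orange or red look-alike of the lime alone.

How it is judged:
By the outcome, as a careful person would: the job done as asked, in the order asked, and still so for the second after the job is handed in, with the robot touching nothing.
It also fails if it takes over 51 s, if anything falls off the work surface, if the arm or the gripper's body presses on something with over 40 N, if the wrist force passes 120 N, or if a joint passes its speed limit or range.

ROBOT

A 6-joint arm with a two-finger parallel gripper is mounted at the origin on a cart in front of the work surface, level with it; the furniture and walls round the work are solid. World frame = base frame: x ahead of the robot, y to its left, z up, the work surface at z = 0. Lengths are in mm, angles in rad, forces in N, time in s.
With the tool pointing down it reaches from about 350 to 925 mm from the base axis. Payload 6.4 kg.
Tool frame: the origin (TCP) lies at the very end of the fingers, on their centre line; the grasp point (between the pads) lies behind it (ctrl.pinch_z is the z of the grasp point in the tool frame, in mm); z points along the fingers, y is the line along which they close (so a half turn about z gives the same grasp; the last joint's range is limited). The gripper opens to 85 mm and grips with 20 to 120 N. Pads are 22 mm wide; open, the fingers measure 114 mm over their backs; the gripper's body (76 mm by 85 mm) begins 54 mm behind the grasp point. The pads swing forward as they close: fully open they stand 13 mm farther back than shut.
Start: joints at [-1.287, 0.245, 1.558, -0, 1.339, -0.174], TCP at [287.29, -583.077, 231.29] pointing down, gripper open.
Joint ranges: [-3.13, 3.13], [-1.02, 2.26], [0.13, 2.54], [-0.95, 4.09], [0.21, 2.88], [-2.74, 2.74]. Speed limits (rad/s): [2.57, 2.57, 3.14, 3.14, 3.14, 3.14].

INTERFACE

Orientations are given as a 3x3 rotation matrix whose columns are the frame's x, y, z axes.
In Python, from plant import status, vision, ctrl gives the robot as it stands.
- The arm moves only by the tool send_rows, never from a script. Its argument "plan" is one flat list of numbers, 6 for each row, row after row: the shift along the tool's x, y, z as a fraction of full scale, then the turn, a rotation vector about the tool's x, y, z as a fraction of full scale. A call has 1 to 5 rows; each row shifts and turns the commanded pose from where the row before left it, along the tool's axes as they then stand; what a row does not reach is not made up. Full scale, the value 1, is 250 mm for a shift and 45 degrees for a turn. A row lasts 1/10 s, in which the tool goes at most 50 mm and 8.59 degrees, less where a joint would pass 70% of its speed; a pose out of reach is approached as far as the arm can. A call with a number of a shift or a turn outside -1 to 1 is refused whole. A call with a gripper value outside its range is refused whole. "hand" is the opening, from 0 (shut) to 1 (fully open), set as the call begins (left out, the last holds). The fingers move at their own pace and stop on an object; "grip_force" is the grip in N (left out, the last holds). Time passes only in rows, so rows that do not move let the fingers close. It gives the time, the measured TCP pose, the force, the opening and the grip force at its end, in the units of the state.
- status.state(): the state, without advancing time (a new reading comes with each control period).
- vision.camera(name): name is "side" or "top"; returns a dict with "pixels" (480x640x3 uint8, red, green, blue), "z_map" (480x640 float32, mm along the optical axis (not along the pixel's ray), 0 where there is no reading), "fx", "fy", "cx", "cy" (pixels), "k1" (the pictures are not rectified: a ray, as slopes to the right and down, at radius r is drawn at 1 + k1 r^2 times it, then the intrinsics apply), "R" (3x3) and "t" (3): a world point X has camera coordinates R X + t. Camera axes: x right, y down, z forward; pixel columns grow to the right and rows downward; lengths in mm; the calibration is good to about 2 mm. A picture is of the moment at which its call begins.
- ctrl.job_done(): hands the job in; it is judged then, once.
The state is a dict: "t": time; "joint_pos": joint angles; "joint_vel": joint speeds; "effort": joint torques, N m; "eef_pos": TCP position; "tcp_rot": TCP orientation; "wrist_force": force on the tool from outside, world axes, zero at the start; "ft_torque": the same for the moment, N m; "grip_width": opening from 0.0 (shut) to 1.0 (fully open); "finger_force": force on a finger pad.
Only numpy, scipy, OpenCV 4.12 (cv2) and the standard library are available. Lean on these libraries where they do the work, as an engineer would, in place of code of your own. Each camera call takes 0.05 s, during which the arm holds its last target. There are 200 camera calls.

## Working session

There is one attempt and no reset: what is moved stays moved. The work goes in short steps, Python scripts to look and compute and a tool call to move; the robot and the scene stay as the last step left them, time stands still between calls to the robot, and variables do not carry over. Pictures are saved under pics/ and viewed, at most 10 in all, crops included, and the job is handed in when it is done.

Besides the shell and the picture viewer there is one more tool, called after "Request:" as name(argument=value, ...) on one line, values as JSON. send_rows: Moves the arm, as the interface text tells. Shift numbers are shares of 250 mm and turn numbers shares of 45 degrees, none past 1 either way. Its arguments: {"type":"object","properties":{"plan":{"type":"array","items":{"type":"number","minimum":-1,"maximum":1}},"hand":{"type":"number"},"grip_force":{"type":"number"}},"required":["plan"]}

```bash
mkdir -p pics; ls; cat > h.py <<'E'
import numpy as np, cv2
from plant import status, vision, ctrl
def cam(n):
    c=vision.camera(n); return c
def world(c,u,v,z=None):
    # pixels -> world by depth (z None) or plane height
    u=np.atleast_1d(u).astype(float);v=np.atleast_1d(v).astype(float)
    xd=(u-c['cx'])/c['fx'];yd=(v-c['cy'])/c['fy'];x,y=xd.copy(),yd.copy()
    for _ in range(20):
        s=1+c['k1']*(x*x+y*y);x,y=xd/s,yd/s
    d=np.stack([x,y,np.ones_like(x)],1);R=np.array(c['R']);t=np.array(c['t'])
    if z is None:
        D=c['z_map'][v.astype(int),u.astype(int)];return (d*D[:,None]-t)@R
    o=-R.T@t;w=d@R;return o+w*((z-o[2])/w[:,2])[:,None]
E
python3 - <<'E'
from h import *
import pickle
print(ctrl.pinch_z,status.state())
for n in('side','top'):
    c=cam(n);pickle.dump(c,open(n+'0.pkl','wb'));cv2.imwrite(f'pics/{n}0.png',c['pixels'][:,:,::-1])
    print(n,c['fx'],c['k1'],np.round(c['R'],3).tolist(),c['t'],-np.array(c['R']).T@c['t'])
E
```

```text
pics
-18.700000000000003 {'t': 0.0, 'joint_pos': array([-1.28714494e+00,  2.45822555e-01,  1.55901957e+00,  1.39504332e-05,
        1.33871581e+00, -1.74102152e-01]), 'joint_vel': array([-0.00158745,  0.00123403,  0.00076751, -0.00016975,  0.0003397 ,
        0.00139545]), 'effort': array([-9.43499654e-04, -4.29523444e+01, -3.26118565e+01, -2.17128072e-04,
        5.40986584e-03, -8.29358235e-07]), 'eef_pos': array([ 287.10418777, -582.5280615 ,  230.17191801]), 'tcp_rot': array([[ 8.97049068e-01,  4.41930630e-01, -5.36975554e-04],
       [ 4.41930814e-01, -8.97047146e-01,  1.89054803e-03],
       [ 3.53798693e-04, -1.93322039e-03, -9.99998069e-01]]), 'wrist_force': array([-0.20976912,  0.34464936,  0.11571417]), 'ft_torque': array([-0.00729067, -0.00703241,  0.01445396]), 'finger_force': 0.0, 'grip_width': 1.000293178036749}
side 622.4650385076274 -0.062204543784434754 [[0.805, -0.593, -0.003], [-0.368, -0.494, -0.788], [0.466, 0.635, -0.616]] [-386.38466979  370.75908099 1252.74261205] [-135.89858282 -841.96237624 1062.42665319]
top 505.66115612627624 -0.041732970735402886 [[0.015, -1.0, -0.014], [-0.986, -0.013, -0.166], [0.166, 0.016, -0.986]] [ 137.89325747  571.51363378 1055.12987497] [ 386.06643721  128.18145675 1137.30543713]
```

View pics/side0.png

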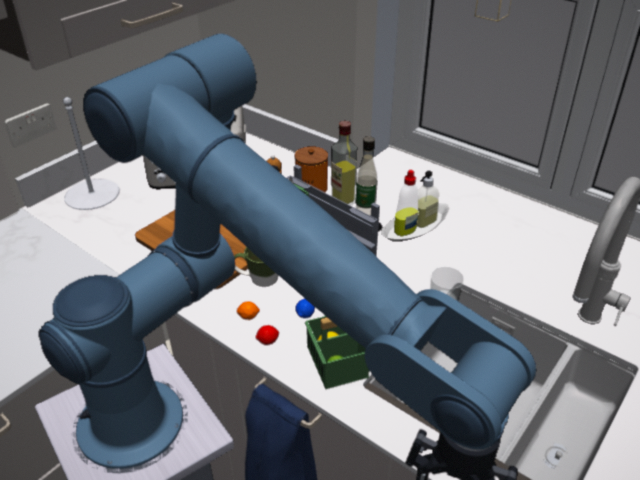

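View pics/top0.png

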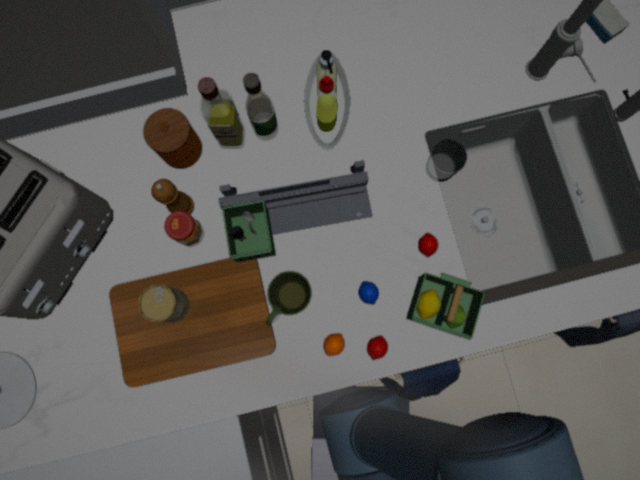

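The top view shows the green bin with lemon (429,303) and lime (456,316), and its grip at (454,303). The lip points up the image at (457,280). The stand is at about (300,195), with the fixed narrow bin at (247,232). The red, blue and orange balls at (428,244), (376,347), (369,292) and (334,344) are look-alikes and stay where they are. Next I'll enlarge the bin and stand and measure both.

```bash
python3 - <<'E'
from h import *
import pickle
c=pickle.load(open('top0.pkl','rb'));P=c['pixels']
a=cv2.resize(P[255:350,395:495],None,fx=4,fy=4,interpolation=cv2.INTER_CUBIC)
b=cv2.resize(P[150:270,210:385],None,fx=4,fy=4,interpolation=cv2.INTER_CUBIC)
b=cv2.convertScaleAbs(b,alpha=1.6)
o=np.zeros((480,0,3),np.uint8);a=cv2.copyMakeBorder(a,0,100,0,0,cv2.BORDER_CONSTANT)
cv2.imwrite('pics/bin.png',a[:,:,::-1]);cv2.imwrite('pics/stand.png',b[:,:,::-1])
v,u=np.mgrid[0:480,0:640];W=world(c,u.ravel(),v.ravel()).reshape(480,640,3);np.save('W.npy',W)
hsv=cv2.cvtColor(P,cv2.COLOR_RGB2HSV)
# grip: wood pixels near bin, high
sub=np.zeros((480,640),bool);sub[265:345,400:490]=1
m=sub&(W[:,:,2]>125)&(W[:,:,2]<160);p=W[m]
r=cv2.minAreaRect(p[:,:2].astype(np.float32));print('grip',len(p),p.mean(0),np.median(p[:,2]),r)
m=sub&(W[:,:,2]>72)&(W[:,:,2]<100)&(hsv[:,:,0]>40)&(hsv[:,:,0]<85);p=W[m];print('rim',len(p),p.mean(0),cv2.minAreaRect(p[:,:2].astype(np.float32)))
for n,(y0,y1,x0,x1) in dict(stand=(155,215,215,380)).items():
    for col in range(215,385,12):
        print(col,[tuple(np.round(W[row,col]).astype(int)) for row in range(160,215,5)])
for n,(u,v) in dict(mug=(290,292),honey=(182,225),jar2=(158,303),tumb=(446,160)).items():print(n,W[v,u])
E
```

```text
grip 313 [ 435.88909359 -120.31091184  138.74021286] 139.796632903637 ((436.4218444824219, -121.93704223632812), (15.432690620422363, 72.12721252441406), 71.6781997680664)
rim 854 [ 438.68981592 -123.60932032   82.73753997] ((438.7761535644531, -121.87267303466797), (129.58737182617188, 115.66545104980469), 72.41651153564453)
215 [(np.int64(771), np.int64(399), np.int64(1)), (np.int64(760), np.int64(399), np.int64(-2)), (np.int64(747), np.int64(398), np.int64(-2)), (np.int64(735), np.int64(397), np.int64(0)), (np.int64(722), np.int64(396), np.int64(2)), (np.int64(710), np.int64(395), np.int64(2)), (np.int64(698), np.int64(395), np.int64(0)), (np.int64(686), np.int64(394), np.int64(3)), (np.int64(675), np.int64(394), np.int64(-1)), (np.int64(663), np.int64(394), np.int64(-2)), (np.int64(650), np.int64(392), np.int64(1))]
227 [(np.int64(772), np.int64(371), np.int64(-2)), (np.int64(761), np.int64(371), np.int64(-4)), (np.int64(747), np.int64(369), np.int64(1)), (np.int64(736), np.int64(369), np.int64(-2)), (np.int64(723), np.int64(368), np.int64(1)), (np.int64(650), np.int64(323), np.i
[... 6315 characters left out ...]
np.int64(32), np.int64(-1))]
383 [(np.int64(777), np.int64(3), np.int64(-6)), (np.int64(763), np.int64(3), np.int64(-1)), (np.int64(752), np.int64(3), np.int64(-5)), (np.int64(740), np.int64(3), np.int64(-5)), (np.int64(727), np.int64(3), np.int64(-2)), (np.int64(716), np.int64(3), np.int64(-4)), (np.int64(702), np.int64(4), np.int64(1)), (np.int64(692), np.int64(3), np.int64(-5)), (np.int64(678), np.int64(4), np.int64(3)), (np.int64(667), np.int64(4), np.int64(0)), (np.int64(655), np.int64(4), np.int64(1))]
mug [463.03703167 213.13496357   7.84004983]
honey [594.52480978 438.45887625  97.58926768]
jar2 [428.71308745 468.91805412 126.4082592 ]
tumb [ 775.09880822 -142.98762906    6.42589537]
```

View pics/bin.png

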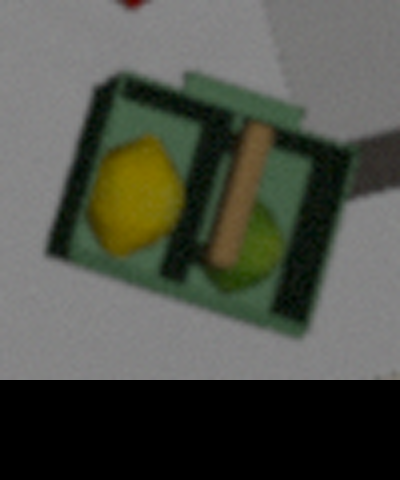

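View pics/stand.png

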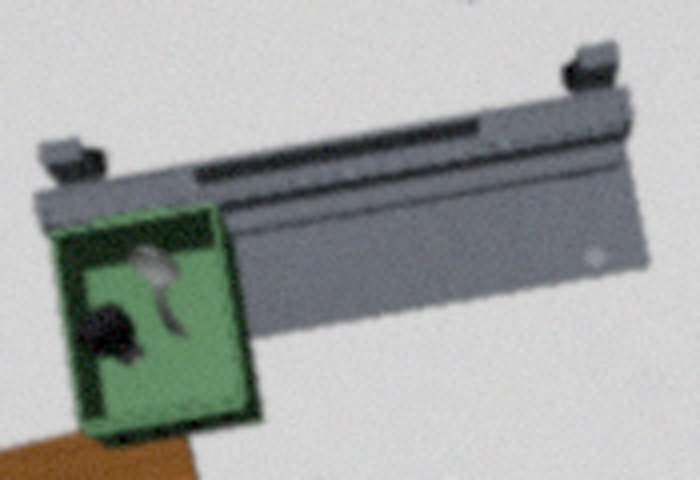

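The crops confirm the choice. The bin to move is the one with the wooden grip, lemon and lime; its lip faces away from the robot with yaw about -18°. The green bin at the stand's left has no grip and is the fixed one. The dark slot in the stand crop, (195..480, 120..185), is the gap behind the bare rail, and the keeper lies to its right. Next I'll measure the stand frame.

```bash
python3 - <<'E'
from h import *
import pickle
c=pickle.load(open('top0.pkl','rb'));P=c['pixels'].astype(int).sum(2);W=np.load('W.npy')
# dark slot behind rail: per column darkest run -> front (lower) edge, subpixel by half level
pts=[]
for u in range(262,328,3):
    col=P[:,u].astype(float); v0=int(round(194-(u-260)*0.178)); seg=np.arange(v0-7,v0+10)
    k=seg[np.argmin(col[v0-6:v0+6])+1]
    # half-level crossing going down
    hi=col[k:k+5].max();lo=col[k];h=(hi+lo)/2
    j=k
    while col[j]<h:j+=1
    vv=j-1+(h-col[j-1])/(col[j]-col[j-1]);pts.append((u,vv))
pts=np.array(pts);
X=world(c,pts[:,0],pts[:,1],165.)
a=np.polyfit(X[:,1],X[:,0],1);r=X[:,0]-np.polyval(a,X[:,1]);k=abs(r)<2;a=np.polyfit(X[k,1],X[k,0],1);print('rail back edge x=a*y+b',a,'yaw',np.degrees(np.arctan(-a[0])),r.round(1))
th=np.arctan(-a[0]);xs=np.array([np.cos(th),np.sin(th)]);ys=np.array([-np.sin(th),np.cos(th)])
O=np.array([np.polyval(a,150),150.])-4*xs
S=np.dstack([(W[:,:,:2]-O)@xs,(W[:,:,:2]-O)@ys,W[:,:,2]])
m=(abs(S[:,:,1])<70)&(S[:,:,0]>-80)&(S[:,:,0]<45)&(S[:,:,2]>20)
q=S[m]
print('O(y=150 ref)',O,xs)
for lo in range(-16,32,3):
    s=q[(q[:,0]>=lo)&(q[:,0]<lo+3)&(q[:,1]>10)&(q[:,1]<70)];t=q[(q[:,0]>=lo)&(q[:,0]<lo+3)&(q[:,1]<-10-30)]
    f=lambda z:(len(z),np.round(np.percentile(z[:,2],[10,50,90])) if len(z) else '')
    print(lo,f(s),f(t))
m=(S[:,:,0]>1)&(S[:,:,0]<18)&(S[:,:,2]>165)&(S[:,:,2]<190);q=S[m];print('y extent z>165',np.percentile(q[:,1],[0,1,99,100]))
m=(S[:,:,2]>195)&(S[:,:,2]<225)&(abs(S[:,:,0])<60)&(abs(S[:,:,1])<260);q=S[m]
for s in(q[q[:,1]<0],q[q[:,1]>0]):print('post',len(s),s.mean(0),s.min(0),s.max(0))
# slot right end along row line
E
```

```text
rail back edge x=a*y+b [-1.96440074e-01  6.94802458e+02] yaw 11.113675103634566 [-0.3 -0.1 -0.1  0.1 -0.   0.5  0.  -0.2 -0.   0.3 -0.  -0.3  0.   0.3
  0.4 -0.3  0.1  0.1  0.1 -0.2 -0.2 -0. ]
O(y=150 ref) [661.4114602  149.22897531] [0.98124669 0.19275617]
-16 (0, '') (0, '')
-13 (0, '') (0, '')
-10 (44, array([ 95., 146., 161.])) (18, array([ 95., 152., 164.]))
-7 (155, array([ 97., 150., 164.])) (91, array([ 98., 153., 174.]))
-4 (51, array([ 98., 101., 163.])) (48, array([ 98., 163., 176.]))
-1 (45, array([ 97., 100., 103.])) (42, array([ 99., 172., 176.]))
2 (64, array([ 98., 143., 146.])) (35, array([ 98., 172., 176.]))
5 (38, array([143., 144., 147.])) (23, array([172., 174., 176.]))
8 (179, array([144., 162., 176.])) (26, array([172., 175., 177.]))
11 (19, array([173., 175., 177.])) (11, array([174., 175., 176.]))
14 (0, '') (0, '')
17 (0, '') (0, '')
20 (0, '') (0, '')
23 (0, '') (0, '')
26 (0, '') (0, '')
29 (0, '') (0, '')
y extent z>165 [-97.93252417 -93.36293593 631.23331387 635.7050849 ]
post 81 [ 18.79369672 -82.37747167 205.95284436] [ 12.84487739 -93.18371695 195.089063  ] [ 26.10944421 -72.78680942 211.23106194]
post 110 [  6.7470126  171.6338455  205.69628097] [-45.22143317 132.96876675 195.20676899] [ 25.94733724 189.5599069  220.20190049]
```

```bash
python3 - <<'E'
from h import *
W=np.load('W.npy');O=np.array([661.41,149.23])
th=np.radians(11.1);xs=np.array([np.cos(th),np.sin(th)]);ys=np.array([-np.sin(th),np.cos(th)])
S=np.dstack([(W[:,:,:2]-O)@xs,(W[:,:,:2]-O)@ys,W[:,:,2]])
R=S[150:230,210:385].reshape(-1,3)
b=R[(R[:,0]>-16)&(R[:,0]<-3)&(R[:,2]>146)&(R[:,2]<160)&(R[:,1]>-90)&(R[:,1]<95)]
p=np.polyfit(b[:,1],b[:,0],1);print('front face',len(b),p,np.percentile(b[:,0],[5,50,95]))
e=R[(R[:,0]>-12)&(R[:,0]<-2)&(R[:,1]>-30)&(R[:,1]<80)&(R[:,2]>120)];print('rail z hi',np.percentile(e[:,2],[80,90,95,98,100]))
for z0,z1 in((146,160),(166,182)):
    g=R[(R[:,0]>-14)&(R[:,0]<14)&(R[:,2]>z0)&(R[:,2]<z1)];print('y ext',z0,np.sort(g[:,1])[[0,3,8,-9,-4,-1]])
k=R[(R[:,0]>-6)&(R[:,0]<3)&(R[:,2]>169)&(R[:,2]<182)];print('keeper top y',np.sort(k[:,1])[[0,3,-20,-8,-4,-1]],np.median(k[:,2]))
h=R[(R[:,2]>195)&(R[:,2]<225)&(R[:,0]>5)];
for s in(h[h[:,1]<0],h[h[:,1]>0]):print('post y',s[:,1].min(),s[:,1].max())
E
```

```text
front face 170 [-1.50036153e-03 -6.76473099e+00] [-7.52019654 -6.75276906 -5.84299413]
rail z hi [164.1433645  165.38254522 166.29571434 175.7480858  180.45169809]
y ext 146 [-96.89176006 -93.45394621 -88.51311926 189.29013155 193.99124018
 194.75883718]
y ext 166 [-97.93237051 -97.18836729 -96.28389026 198.73067247 199.67389814
 200.38450352]
keeper top y [-97.48513919 -96.14887581 192.50767483 197.43635294 198.73067247
 199.88009161] 174.85672499423055
post y -93.17959652022587 -72.78369419460192
post y 168.82102611652232 189.56374076577464
```

```bash
cat >> h.py <<'E'
from scipy.spatial.transform import Rotation as Ro, Slerp
def rows(x,y,z,yaw,n,p=None,Rm=None):
    """rows (tool-axis shifts/250, turns/45deg) from the present pose to a tool-down target"""
    s=status.state()
    p=np.array(s['eef_pos'] if p is None else p);R0=Ro.from_matrix(s['tcp_rot'] if Rm is None else Rm)
    a=np.radians(yaw);R1=Ro.from_matrix([[np.cos(a),np.sin(a),0],[np.sin(a),-np.cos(a),0],[0,0,-1]])
    d=(np.array([x,y,z])-p)/n;rv=(R0.inv()*R1).as_rotvec();st=Ro.from_rotvec(rv/n);R=R0
    for i in range(n):
        print(np.round(np.r_[R.inv().apply(d)/250,rv/n/np.radians(45)],3).tolist());R=R*st
def show():
    s=status.state();R=np.array(s['tcp_rot']);print(round(s['t'],2),np.round(s['eef_pos'],1),'yaw',np.degrees(np.arctan2(R[1,0],R[0,0])).round(2),'z',R[:,2].round(4),'F',np.round(s['wrist_force'],1),'T',np.round(s['ft_torque'],2),s['grip_width'],s['finger_force'],np.round(s['joint_pos'],2))
E
python3 -c "
from h import *
rows(436.5,-122,175,-18,15)"
```

```text
[0.09, -0.093, 0.015, -0.0, 0.0, 0.066]
[0.085, -0.097, 0.015, -0.0, 0.0, 0.066]
[0.08, -0.101, 0.015, -0.0, 0.0, 0.066]
[0.075, -0.105, 0.015, -0.0, 0.0, 0.066]
[0.069, -0.109, 0.015, -0.0, 0.0, 0.066]
[0.063, -0.112, 0.015, -0.0, 0.0, 0.066]
[0.058, -0.116, 0.015, -0.0, 0.0, 0.066]
[0.052, -0.118, 0.015, -0.0, 0.0, 0.066]
[0.045, -0.121, 0.015, -0.0, 0.0, 0.066]
[0.039, -0.123, 0.015, -0.0, 0.0, 0.066]
[0.033, -0.125, 0.015, -0.0, 0.0, 0.066]
[0.026, -0.126, 0.015, -0.0, 0.0, 0.066]
[0.02, -0.128, 0.015, -0.0, 0.0, 0.066]
[0.013, -0.128, 0.015, -0.0, 0.0, 0.066]
[0.007, -0.129, 0.015, -0.0, 0.0, 0.066]
```

Request:
send_rows(plan=[0.09,-0.093,0.015,0,0,0.066,0.085,-0.097,0.015,0,0,0.066,0.08,-0.1,0.015,0,0,0.066,0.075,-0.105,0.015,0,0,0.066,0.07,-0.11,0.015,0,0,0.066], hand=1)

```text
t: 0.6
eef_pos: [337.5, -428.1, 211.8]
tcp_rot: [[0.981, 0.195, -0.0], [0.195, -0.981, 0.001], [-0.0, -0.001, -1.0]]
wrist_force: [0.6, 0.8, -0.4]
grip_width: 0.997
finger_force: 0.0
```

Request:
send_rows(plan=[0.063,-0.112,0.015,0,0,0.066,0.058,-0.116,0.015,0,0,0.066,0.052,-0.118,0.015,0,0,0.066,0.045,-0.12,0.015,0,0,0.066,0.04,-0.123,0.015,0,0,0.066])

```text
t: 1.1
eef_pos: [387.9, -275.0, 193.3]
tcp_rot: [[0.998, -0.063, -0.0], [-0.063, -0.998, 0.0], [-0.0, -0.0, -1.0]]
wrist_force: [1.5, -1.0, 0.2]
grip_width: 0.999
finger_force: 0.0
```

Request:
send_rows(plan=[0.033,-0.125,0.015,0,0,0.066,0.026,-0.126,0.015,0,0,0.066,0.02,-0.128,0.015,0,0,0.066,0.013,-0.128,0.015,0,0,0.066,0,0,0,0,0,0])

```text
t: 1.6
eef_pos: [428.0, -150.8, 177.6]
tcp_rot: [[0.965, -0.261, -0.002], [-0.261, -0.965, 0.002], [-0.002, -0.001, -1.0]]
wrist_force: [-0.3, -0.4, -0.7]
grip_width: 1.002
finger_force: 0.0
```

```bash
python3 -c "
from h import *
show()
c=cam('top');cv2.imwrite('pics/top1.png',c['pixels'][:,:,::-1]);s=cam('side');
cv2.imwrite('pics/s1.png',cv2.resize(s['pixels'][260:440,260:460],None,fx=3,fy=3)[:,:,::-1])
rows(436.5,-122,175,-18,2)"
```

```text
1.6 [ 428.  -150.8  177.6] yaw -15.15 z [-0.0016  0.0019 -1.    ] F [-0.3 -0.4 -0.7] T [-0.04 -0.01  0.04] 1.0024546031843689 0.0 [-0.59 -0.17  2.09  0.    1.23  1.25]
[-0.0, -0.065, 0.007, 0.0, 0.0, 0.031]
[-0.002, -0.065, 0.007, 0.0, 0.0, 0.031]
```

View pics/s1.png

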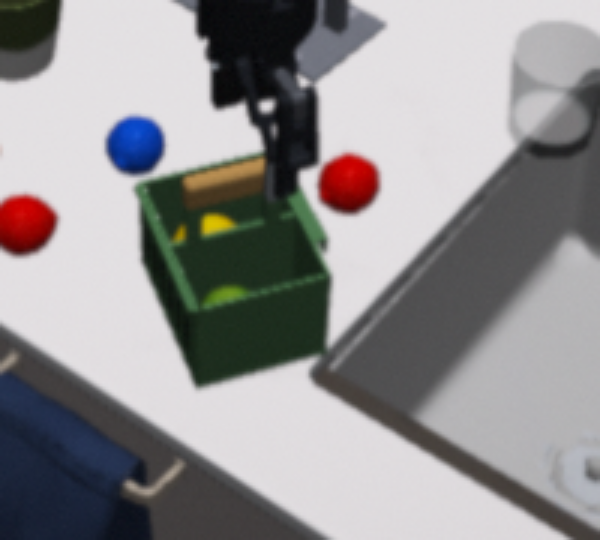

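The side crop shows the open fingers at (285,120), just right of the wooden grip (225,183). The lemon and lime are in their compartments. I'll centre over the grip and descend.

Request:
send_rows(plan=[0,-0.065,0.005,0,0,0.031,0,-0.063,0.005,0,0,0.031,0,0,0,0,0,0])

```text
t: 2.0
eef_pos: [436.9, -123.2, 176.1]
tcp_rot: [[0.95, -0.311, -0.0], [-0.311, -0.95, 0.0], [-0.0, -0.0, -1.0]]
wrist_force: [-1.8, -1.4, -0.3]
grip_width: 1.0
finger_force: 0.0
```

```bash
python3 -c "
from h import *
show()
rows(436.5,-122,111,-18,4)"
```

```text
2.0 [ 436.9 -123.2  176.1] yaw -18.11 z [-4.e-04  2.e-04 -1.e+00] F [-1.8 -1.4 -0.3] T [ 0.02  0.02 -0.01] 1.0003248964186064 0.0 [-0.53 -0.17  2.09 -0.    1.22  1.36]
[-0.001, -0.001, 0.065, -0.0, 0.0, -0.001]
[-0.001, -0.001, 0.065, -0.0, 0.0, -0.001]
[-0.001, -0.001, 0.065, -0.0, 0.0, -0.001]
[-0.001, -0.001, 0.065, -0.0, 0.0, -0.001]
```

Request:
send_rows(plan=[-0.001,-0.001,0.065,0,0,0,-0.001,-0.001,0.065,0,0,0,-0.001,-0.001,0.065,0,0,0,-0.001,-0.001,0.065,0,0,0,0,0,0,0,0,0])

```text
t: 2.5
eef_pos: [434.6, -122.3, 109.3]
tcp_rot: [[0.95, -0.312, -0.004], [-0.312, -0.95, 0.002], [-0.005, -0.001, -1.0]]
wrist_force: [0.9, 0.4, 0.2]
grip_width: 1.001
finger_force: 0.0
```

Request:
send_rows(plan=[0,0,0,0,0,0,0,0,0,0,0,0,0,0,0,0,0,0,0,0,0,0,0,0,0,0,0,0,0,0], hand=0, grip_force=60)

```text
t: 3.0
eef_pos: [436.7, -122.0, 111.9]
tcp_rot: [[0.95, -0.311, 0.001], [-0.311, -0.95, -0.0], [0.001, -0.0, -1.0]]
wrist_force: [-3.9, 4.4, 6.8]
grip_width: 0.156
finger_force: 59.3
```

Request:
send_rows(plan=[0,0,0,0,0,0,0,0,0,0,0,0,0,0,0,0,0,0,0,0,0,0,0,0])

```text
t: 3.4
eef_pos: [436.9, -122.1, 111.9]
tcp_rot: [[0.95, -0.311, 0.001], [-0.311, -0.95, -0.0], [0.001, 0.0, -1.0]]
wrist_force: [0.8, -0.2, 5.7]
grip_width: 0.149
finger_force: 59.6
```

Request:
send_rows(plan=[0,0,-0.01,0,0,0,0,0,-0.03,0,0,0,0,0,-0.05,0,0,0,0,0,-0.07,0,0,0,0,0,-0.08,0,0,0])

```text
t: 3.9
eef_pos: [435.7, -121.6, 171.7]
tcp_rot: [[0.95, -0.311, -0.002], [-0.311, -0.95, 0.001], [-0.002, -0.0, -1.0]]
wrist_force: [1.2, -0.5, -3.4]
grip_width: 0.153
finger_force: 58.6
```

Request:
send_rows(plan=[0,0,-0.09,0,0,0,0,0,-0.08,0,0,0,0,0,-0.05,0,0,0,0,0,-0.03,0,0,0,0,0,0,0,0,0])

```text
t: 4.4
eef_pos: [436.6, -122.1, 234.6]
tcp_rot: [[0.95, -0.311, 0.001], [-0.311, -0.95, -0.001], [0.001, 0.0, -1.0]]
wrist_force: [0.1, -0.3, -5.0]
grip_width: 0.153
finger_force: 58.6
```

```bash
python3 -c "
from h import *
import numpy as np
show()
th=np.radians(11.2);xs=np.array([np.cos(th),np.sin(th)]);ys=np.array([-xs[1],xs[0]])
q=np.array([651.8,163.1])-90*xs+10*ys;print(q)
rows(q[0],q[1],232,11.2,15)
c=cam('top');cv2.imwrite('pics/top2.png',c['pixels'][:,:,::-1])"
```

```text
4.4 [ 436.6 -122.1  234.6] yaw -18.14 z [ 1.3e-03 -8.0e-04 -1.0e+00] F [ 0.1 -0.3 -5. ] T [-0.04 -0.01 -0.01] 0.1532709553033744 58.55146050453186 [-0.52 -0.24  2.04 -0.    1.34  1.36]
[561.57169251 155.42845994]
[0.009, -0.081, 0.001, 0.0, -0.0, -0.043]
[0.011, -0.08, 0.001, 0.0, -0.0, -0.043]
[0.014, -0.08, 0.001, 0.0, -0.0, -0.043]
[0.017, -0.079, 0.001, 0.0, -0.0, -0.043]
[0.02, -0.079, 0.001, 0.0, -0.0, -0.043]
[0.022, -0.078, 0.001, 0.0, -0.0, -0.043]
[0.025, -0.077, 0.001, 0.0, -0.0, -0.043]
[0.027, -0.076, 0.001, 0.0, -0.0, -0.043]
[0.03, -0.075, 0.001, 0.0, -0.0, -0.043]
[0.033, -0.074, 0.001, 0.0, -0.0, -0.043]
[0.035, -0.073, 0.001, 0.0, -0.0, -0.043]
[0.038, -0.072, 0.001, 0.0, -0.0, -0.043]
[0.04, -0.071, 0.001, 0.0, -0.0, -0.043]
[0.042, -0.069, 0.001, 0.0, -0.0, -0.043]
[0.045, -0.068, 0.001, 0.0, -0.0, -0.043]
```

Request:
send_rows(plan=[0.005,-0.04,0,0,0,-0.022,0.011,-0.08,0,0,0,-0.043,0.014,-0.08,0,0,0,-0.043,0.017,-0.08,0.001,0,0,-0.043,0.02,-0.079,0.001,0,0,-0.043])

```text
t: 4.95
eef_pos: [475.1, -37.6, 232.0]
tcp_rot: [[0.987, -0.161, -0.002], [-0.161, -0.987, 0.001], [-0.002, -0.001, -1.0]]
wrist_force: [-0.3, 1.0, -3.4]
grip_width: 0.156
finger_force: 58.7
```

Request:
send_rows(plan=[0.022,-0.078,0.001,0,0,-0.043,0.025,-0.077,0.001,0,0,-0.043,0.027,-0.076,0.001,0,0,-0.043,0.03,-0.075,0.001,0,0,-0.043,0.033,-0.074,0.001,0,0,-0.043])

```text
t: 5.45
eef_pos: [518.3, 53.7, 230.5]
tcp_rot: [[1.0, 0.007, -0.003], [0.007, -1.0, 0.001], [-0.003, -0.001, -1.0]]
wrist_force: [0.1, -1.0, -3.7]
grip_width: 0.151
finger_force: 58.7
```

Request:
send_rows(plan=[0.035,-0.073,0.001,0,0,-0.043,0.038,-0.072,0.001,0,0,-0.043,0.04,-0.07,0.001,0,0,-0.043,0.042,-0.05,0.001,0,0,-0.03,0,0,0,0,0,0])

```text
t: 5.95
eef_pos: [554.2, 122.3, 230.0]
tcp_rot: [[0.991, 0.132, -0.001], [0.132, -0.991, 0.0], [-0.001, -0.001, -1.0]]
wrist_force: [-0.4, -0.2, -4.2]
grip_width: 0.155
finger_force: 58.8
```

```bash
python3 -c "
from h import *
show()
rows(561.6,155.4,232,11.2,3)
c=cam('top');cv2.imwrite('pics/top3.png',cv2.resize(c['pixels'][140:300,200:400],None,fx=4,fy=4)[:,:600,::-1][:600]);print()
import pickle;pickle.dump(c,open('top3.pkl','wb'))"
```

```text
5.95 [554.2 122.3 230. ] yaw 7.58 z [-1.5e-03  4.0e-04 -1.0e+00] F [-0.4 -0.2 -4.2] T [-0.06  0.02  0.01] 0.15459448698848247 58.79715085029602 [0.02 0.06 1.77 0.   1.32 1.46]
[0.016, -0.043, -0.003, -0.0, 0.001, -0.027]
[0.017, -0.042, -0.003, -0.0, 0.001, -0.027]
[0.017, -0.042, -0.003, -0.0, 0.001, -0.027]
```

View pics/top3.png

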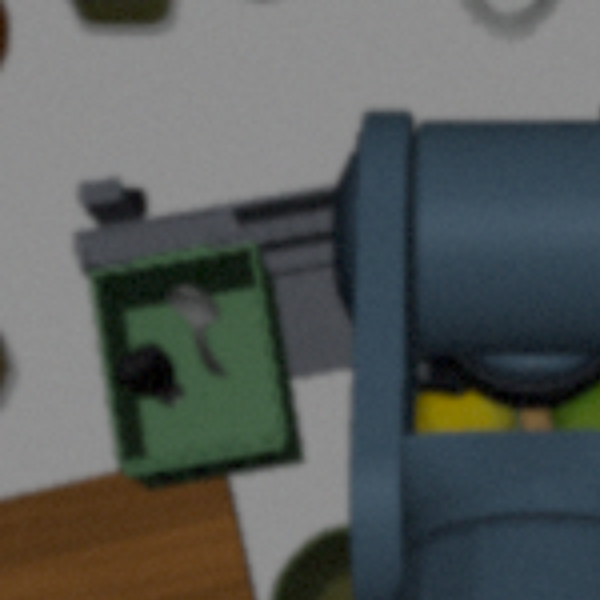

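The picture shows the arm hiding the bin from the top camera, with the lemon (465,410) and lime (580,410) still in it. The last part will go by feel.

Request:
send_rows(plan=[0.016,-0.043,-0.003,0,0.001,-0.027,0.016,-0.042,-0.003,0,0.001,-0.027,0.016,-0.04,-0.003,0,0.001,-0.027,0,0,0,0,0,0,0,0,0,0,0,0])

```text
t: 6.5
eef_pos: [561.1, 153.4, 233.4]
tcp_rot: [[0.981, 0.193, 0.002], [0.193, -0.981, 0.0], [0.002, 0.0, -1.0]]
wrist_force: [-0.0, 0.0, -4.8]
grip_width: 0.155
finger_force: 58.9
```

```bash
cat >> h.py <<'E'
_t=np.radians(11.2);XS=np.array([np.cos(_t),np.sin(_t)]);YS=np.array([-XS[1],XS[0]]);SO=np.array([651.8,163.1])
def st():
    s=status.state();d=np.array(s['eef_pos'][:2])-SO;F=np.array(s['wrist_force']);print('stand frame x,y',(d@XS).round(2),(d@YS).round(2),'underside',round(s['eef_pos'][2]-111.9,1),'Fx,Fy,Fz',(F[:2]@XS).round(2),(F[:2]@YS).round(2),F[2].round(2))
E
python3 -c "
from h import *
show();st()
q=SO-62*XS+10*YS;rows(q[0],q[1],220,11.2,5)
s=cam('side');cv2.imwrite('pics/s4.png',cv2.resize(s['pixels'][150:300,230:400],None,fx=4,fy=4)[:,:,::-1][:600])"
```

```text
6.5 [561.1 153.4 233.4] yaw 11.1 z [ 2.4e-03  1.0e-04 -1.0e+00] F [-0.   0.  -4.8] T [-0.04 -0.05  0.01] 0.15479703413424334 58.89614224433899 [ 0.07  0.08  1.74 -0.    1.32  1.45]
stand frame x,y -90.86 8.09 underside 121.5 Fx,Fy,Fz 0.0 0.03 -4.81
[0.023, -0.002, 0.011, 0.0, -0.001, -0.0]
[0.023, -0.002, 0.011, 0.0, -0.001, -0.0]
[0.023, -0.002, 0.011, 0.0, -0.001, -0.0]
[0.023, -0.002, 0.011, 0.0, -0.001, -0.0]
[0.023, -0.002, 0.011, 0.0, -0.001, -0.0]
```

View pics/s4.png

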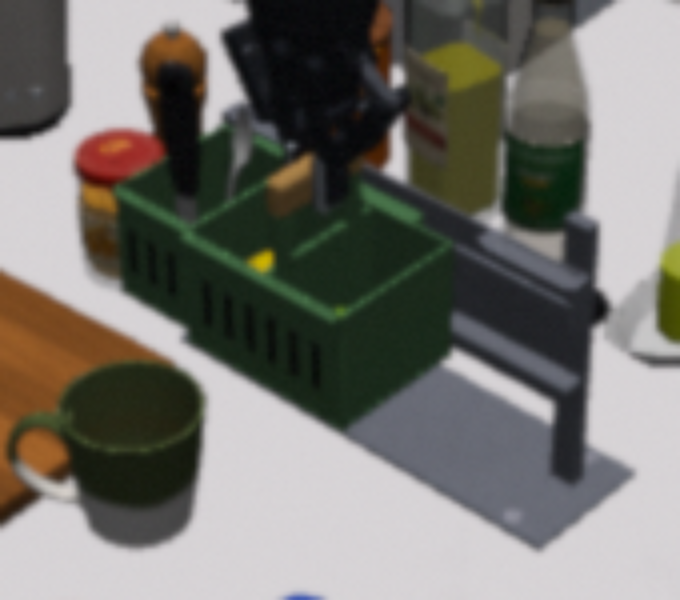

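The side crop shows the bin level in front of the rail, with the lip at (395,205), the keeper at (530,265) and the fixed bin to the left at (190,230). I'll approach slowly.

Request:
send_rows(plan=[0.023,-0.002,0.011,0,-0.001,0,0.023,-0.002,0.011,0,0,0,0.023,-0.002,0.011,0,0,0,0.023,-0.002,0.011,0,0,0,0.01,0,0,0,0,0])

```text
t: 7.05
eef_pos: [586.1, 160.0, 221.5]
tcp_rot: [[0.981, 0.192, 0.0], [0.192, -0.981, 0.0], [0.0, -0.0, -1.0]]
wrist_force: [1.0, 0.3, -5.1]
grip_width: 0.153
finger_force: 58.9
```

Request:
send_rows(plan=[0.008,0,0,0,0,0,0.004,0,0,0,0,0,0,0,0,0,0,0])

```text
t: 7.35
eef_pos: [588.9, 160.6, 222.5]
tcp_rot: [[0.981, 0.192, 0.002], [0.192, -0.981, 0.0], [0.002, 0.0, -1.0]]
wrist_force: [-0.4, 0.4, -3.1]
grip_width: 0.151
finger_force: 58.9
```

```bash
python3 -c "
from h import *
show();st()"
```

```text
7.35 [588.9 160.6 222.5] yaw 11.06 z [ 1.8e-03  2.0e-04 -1.0e+00] F [-0.4  0.4 -3.1] T [-0.03  0.   -0.02] 0.1508406867919479 58.901764154434204 [0.08 0.16 1.67 0.   1.31 1.46]
stand frame x,y -62.22 9.78 underside 110.6 Fx,Fy,Fz -0.3 0.43 -3.08
```

Request:
send_rows(plan=[0.006,0,0,0,-0.002,-0.003,0.006,0,0,0,0,0,0.006,0,0,0,0,0,0.006,0,0,0,0,0,0,0,0,0,0,0])

```text
t: 7.85
eef_pos: [594.8, 161.8, 222.4]
tcp_rot: [[0.981, 0.194, 0.0], [0.194, -0.981, -0.0], [0.0, 0.0, -1.0]]
wrist_force: [-0.4, 0.0, -4.2]
grip_width: 0.154
finger_force: 58.9
```

Request:
send_rows(plan=[0.004,0,0,0,0,0,0,0,0,0,0,0,0.004,0,0,0,0,0,0,0,0,0,0,0])

```text
t: 8.25
eef_pos: [596.7, 162.1, 222.3]
tcp_rot: [[0.981, 0.194, 0.0], [0.194, -0.981, -0.0], [0.0, 0.0, -1.0]]
wrist_force: [-0.8, -0.0, -4.2]
grip_width: 0.153
finger_force: 58.9
```

Request:
send_rows(plan=[0.004,0,0,0,0,0,0,0,0,0,0,0])

```text
t: 8.45
eef_pos: [597.7, 162.3, 222.4]
tcp_rot: [[0.981, 0.194, 0.0], [0.194, -0.981, -0.0], [0.0, 0.0, -1.0]]
wrist_force: [0.2, -0.2, -4.0]
grip_width: 0.153
finger_force: 58.9
```

```bash
python3 -c "
from h import *
show();st()"
```

```text
8.45 [597.7 162.3 222.4] yaw 11.2 z [ 1.e-04 -1.e-04 -1.e+00] F [ 0.2 -0.2 -4. ] T [-0.01 -0.03  0.02] 0.15265413180657902 58.895360827445984 [ 0.08  0.18  1.65 -0.    1.31  1.46]
stand frame x,y -53.26 9.76 underside 110.5 Fx,Fy,Fz 0.11 -0.27 -3.97
```

Request:
send_rows(plan=[0.003,0,0,0,0,0,0,0,0,0,0,0])

```text
t: 8.65
eef_pos: [598.4, 162.5, 222.4]
tcp_rot: [[0.981, 0.194, 0.0], [0.194, -0.981, -0.0], [0.0, 0.0, -1.0]]
wrist_force: [0.8, 0.5, -3.4]
grip_width: 0.152
finger_force: 58.9
```

Request:
send_rows(plan=[0.003,0,0,0,0,0,0,0,0,0,0,0])

```text
t: 8.85
eef_pos: [599.1, 162.6, 222.4]
tcp_rot: [[0.981, 0.194, 0.0], [0.194, -0.981, -0.0], [0.0, 0.0, -1.0]]
wrist_force: [-0.3, -0.2, -4.1]
grip_width: 0.152
finger_force: 58.9
```

Request:
send_rows(plan=[0.003,0,0,0,0,0,0,0,0,0,0,0])

```text
t: 9.05
eef_pos: [599.9, 162.8, 222.4]
tcp_rot: [[0.981, 0.194, 0.0], [0.194, -0.981, -0.0], [0.0, 0.0, -1.0]]
wrist_force: [-0.6, -0.5, -3.8]
grip_width: 0.152
finger_force: 58.9
```

Request:
send_rows(plan=[0.003,0,0,0,0,0,0,0,0,0,0,0])

```text
t: 9.25
eef_pos: [600.6, 162.9, 222.3]
tcp_rot: [[0.981, 0.194, 0.0], [0.194, -0.981, -0.0], [0.0, 0.0, -1.0]]
wrist_force: [-0.7, 0.6, -4.4]
grip_width: 0.156
finger_force: 58.9
```

Request:
send_rows(plan=[0.003,0,0,0,0,0,0,0,0,0,0,0])

```text
t: 9.45
eef_pos: [601.2, 163.1, 222.3]
tcp_rot: [[0.981, 0.194, -0.0], [0.194, -0.981, -0.0], [-0.0, 0.0, -1.0]]
wrist_force: [-1.0, -0.7, -4.5]
grip_width: 0.158
finger_force: 59.0
```

Request:
send_rows(plan=[0.003,0,0,0,0,0,0,0,0,0,0,0])

```text
t: 9.65
eef_pos: [601.5, 163.2, 222.2]
tcp_rot: [[0.981, 0.194, -0.002], [0.194, -0.981, -0.0], [-0.002, -0.0, -1.0]]
wrist_force: [-3.6, 0.2, -2.7]
grip_width: 0.153
finger_force: 59.2
```

Request:
send_rows(plan=[0.003,0,0,0,0,0,0,0,0,0,0,0])

```text
t: 9.85
eef_pos: [601.8, 163.3, 222.2]
tcp_rot: [[0.981, 0.194, -0.003], [0.194, -0.981, -0.001], [-0.003, -0.0, -1.0]]
wrist_force: [-5.5, -0.3, -0.2]
grip_width: 0.155
finger_force: 59.4
```

Contact came at TCP x ≈ 601.2, with a gentle 3 to 5 N. I'll back off so the slot is centred over the rail, then lower slowly.

Request:
send_rows(plan=[-0.006,0,0,0,0,0,-0.007,0,0,0,0,0,0,0,0,0,0,0])

```text
t: 10.15
eef_pos: [599.8, 162.7, 222.5]
tcp_rot: [[0.981, 0.194, 0.001], [0.194, -0.981, 0.0], [0.001, 0.0, -1.0]]
wrist_force: [0.6, 0.9, -4.7]
grip_width: 0.155
finger_force: 58.9
```

```bash
python3 -c "
from h import *
show();st()"
```

```text
10.15 [599.8 162.7 222.5] yaw 11.21 z [ 1.4e-03  1.0e-04 -1.0e+00] F [ 0.6  0.9 -4.7] T [ 0.06 -0.07 -0.03] 0.15465595110887415 58.893969655036926 [0.08 0.19 1.64 0.   1.31 1.46]
stand frame x,y -51.05 9.75 underside 110.6 Fx,Fy,Fz 0.8 0.74 -4.67
```

Request:
send_rows(plan=[0,0,0.01,0,0,0,0,0,0.01,0,0,0,0,0,0.01,0,0,0,0,0,0,0,0,0])

```text
t: 10.55
eef_pos: [599.2, 162.7, 214.1]
tcp_rot: [[0.981, 0.194, -0.001], [0.194, -0.981, -0.0], [-0.001, -0.0, -1.0]]
wrist_force: [-0.2, 0.6, -4.2]
grip_width: 0.153
finger_force: 58.9
```

Request:
send_rows(plan=[0,0,0.005,0,0,0,0,0,0.005,0,0,0,0,0,0.005,0,0,0,0,0,0,0,0,0])

```text
t: 10.95
eef_pos: [599.4, 162.7, 210.8]
tcp_rot: [[0.981, 0.194, -0.0], [0.194, -0.981, -0.0], [-0.0, 0.0, -1.0]]
wrist_force: [-0.0, -0.2, -4.1]
grip_width: 0.153
finger_force: 58.9
```

Request:
send_rows(plan=[0,0,0.005,0,0,0,0,0,0.005,0,0,0,0,0,0,0,0,0])

```text
t: 11.25
eef_pos: [599.4, 162.7, 208.3]
tcp_rot: [[0.981, 0.194, -0.0], [0.194, -0.981, -0.0], [-0.0, 0.0, -1.0]]
wrist_force: [0.2, -0.3, -4.4]
grip_width: 0.15
finger_force: 58.9
```

Request:
send_rows(plan=[0,0,0.005,0,0,0,0,0,0.005,0,0,0,0,0,0,0,0,0])

```text
t: 11.55
eef_pos: [599.3, 162.7, 205.8]
tcp_rot: [[0.981, 0.194, -0.001], [0.194, -0.981, -0.0], [-0.001, 0.0, -1.0]]
wrist_force: [0.7, -0.4, -4.8]
grip_width: 0.155
finger_force: 58.9
```

```bash
python3 -c "
from h import *
show();st()"
```

```text
11.55 [599.3 162.7 205.8] yaw 11.2 z [-6.e-04 -1.e-04 -1.e+00] F [ 0.7 -0.4 -4.8] T [-0.   -0.04 -0.04] 0.15507161309777454 58.89511585235596 [ 0.08  0.2   1.66 -0.    1.28  1.46]
stand frame x,y -51.54 9.82 underside 93.9 Fx,Fy,Fz 0.57 -0.55 -4.84
```

Request:
send_rows(plan=[0,0,0.004,0,0,0,0,0,0.004,0,0,0,0,0,0,0,0,0])

```text
t: 11.85
eef_pos: [599.4, 162.7, 203.9]
tcp_rot: [[0.981, 0.194, -0.0], [0.194, -0.981, -0.0], [-0.0, 0.0, -1.0]]
wrist_force: [0.0, 0.6, -4.2]
grip_width: 0.155
finger_force: 58.9
```

Request:
send_rows(plan=[0,0,0.004,0,0,0,0,0,0.004,0,0,0,0,0,0,0,0,0])

```text
t: 12.15
eef_pos: [599.4, 162.7, 201.9]
tcp_rot: [[0.981, 0.194, -0.0], [0.194, -0.981, -0.0], [-0.0, 0.0, -1.0]]
wrist_force: [-0.0, 0.3, -4.4]
grip_width: 0.153
finger_force: 58.9
```

Request:
send_rows(plan=[0,0,0.004,0,0,0,0,0,0.004,0,0,0,0,0,0,0,0,0])

```text
t: 12.45
eef_pos: [599.4, 162.7, 199.9]
tcp_rot: [[0.981, 0.194, -0.0], [0.194, -0.981, -0.0], [-0.0, 0.0, -1.0]]
wrist_force: [0.2, 0.0, -3.8]
grip_width: 0.154
finger_force: 58.9
```

Request:
send_rows(plan=[0,0,0.004,0,0,0,0,0,0,0,0,0])

```text
t: 12.65
eef_pos: [599.4, 162.7, 198.9]
tcp_rot: [[0.981, 0.194, -0.0], [0.194, -0.981, -0.0], [-0.0, 0.0, -1.0]]
wrist_force: [0.1, 0.2, -4.4]
grip_width: 0.152
finger_force: 58.9
```

Request:
send_rows(plan=[0,0,0.003,0,0,0,0,0,0,0,0,0])

```text
t: 12.85
eef_pos: [599.5, 162.7, 198.2]
tcp_rot: [[0.981, 0.194, -0.0], [0.194, -0.981, -0.0], [-0.0, 0.0, -1.0]]
wrist_force: [0.2, -0.1, -4.0]
grip_width: 0.154
finger_force: 58.9
```

Request:
send_rows(plan=[0,0,0.003,0,0,0,0,0,0,0,0,0])

```text
t: 13.05
eef_pos: [599.5, 162.7, 197.5]
tcp_rot: [[0.981, 0.194, -0.0], [0.194, -0.981, -0.0], [-0.0, 0.0, -1.0]]
wrist_force: [0.1, -0.2, -3.7]
grip_width: 0.155
finger_force: 58.9
```

Request:
send_rows(plan=[0,0,0.003,0,0,0,0,0,0,0,0,0])

```text
t: 13.25
eef_pos: [599.5, 162.7, 196.7]
tcp_rot: [[0.981, 0.194, -0.0], [0.194, -0.981, -0.0], [-0.0, 0.0, -1.0]]
wrist_force: [1.1, -0.2, -4.9]
grip_width: 0.156
finger_force: 58.9
```

Request:
send_rows(plan=[0,0,0.003,0,0,0,0,0,0,0,0,0])

```text
t: 13.45
eef_pos: [599.5, 162.7, 196.0]
tcp_rot: [[0.981, 0.194, -0.0], [0.194, -0.981, -0.0], [-0.0, 0.0, -1.0]]
wrist_force: [-0.6, 0.7, -4.6]
grip_width: 0.152
finger_force: 58.9
```

Request:
send_rows(plan=[0,0,0.003,0,0,0,0,0,0,0,0,0])

```text
t: 13.65
eef_pos: [599.7, 162.7, 195.9]
tcp_rot: [[0.981, 0.194, 0.001], [0.194, -0.981, -0.0], [0.001, 0.0, -1.0]]
wrist_force: [-2.0, -0.9, -0.9]
grip_width: 0.157
finger_force: 59.4
```

Request:
send_rows(plan=[0,0,0.003,0,0,0,0,0,0,0,0,0])

```text
t: 13.85
eef_pos: [599.7, 162.8, 195.8]
tcp_rot: [[0.981, 0.194, 0.001], [0.194, -0.981, -0.0], [0.001, 0.0, -1.0]]
wrist_force: [-4.5, -0.8, 3.7]
grip_width: 0.155
finger_force: 60.1
```

```bash
python3 -c "
from h import *
show();st()
s=cam('side');cv2.imwrite('pics/s5.png',cv2.resize(s['pixels'][150:300,230:400],None,fx=4,fy=4)[:,:,::-1][:600])"
```

```text
13.85 [599.7 162.8 195.8] yaw 11.21 z [ 7.e-04 -1.e-04 -1.e+00] F [-4.5 -0.8  3.7] T [-0.06  0.54 -0.04] 0.1551433099078892 60.11358976364136 [ 0.08  0.21  1.66 -0.    1.27  1.46]
stand frame x,y -51.16 9.78 underside 83.9 Fx,Fy,Fz -4.55 0.05 3.7
```

View pics/s5.png

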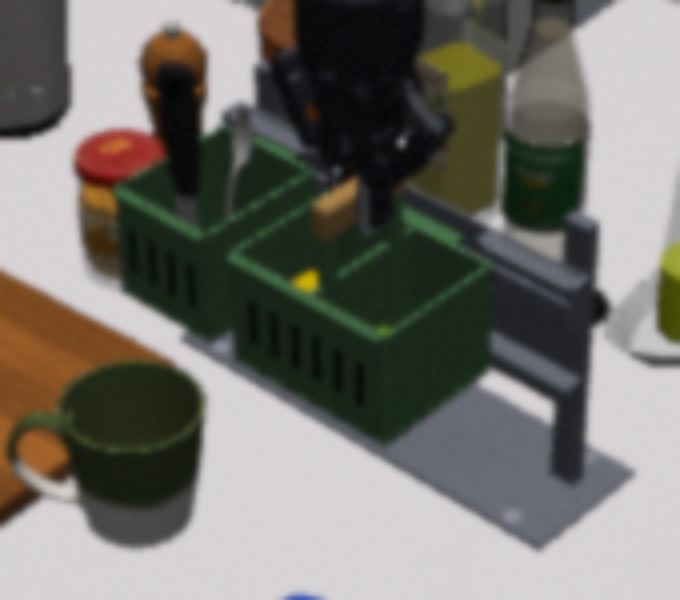

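The side crop shows the lip, now at (435,225), sitting at rail level. The weight is taken by the rail at underside 83.9, which puts the rail top at about 165 and matches the vision estimate. I'll relieve the sideways load slightly and slide right, still gripping.

Request:
send_rows(plan=[-0.002,0,-0.001,0,0,0,0,0.008,0,0,0,0,0,0.012,0,0,0,0,0,0,0,0,0,0])

```text
t: 14.3
eef_pos: [600.7, 158.0, 195.5]
tcp_rot: [[0.981, 0.194, 0.002], [0.194, -0.981, 0.001], [0.002, -0.001, -1.0]]
wrist_force: [-0.9, 3.7, 3.5]
grip_width: 0.15
finger_force: 60.1
```

```bash
python3 -c "
from h import *
show();st()"
```

```text
14.3 [600.7 158.  195.5] yaw 11.2 z [ 0.0021  0.0011 -1.    ] F [-0.9  3.7  3.5] T [ 0.71 -0.18  0.21] 0.1504710262549558 60.07501423358917 [0.07 0.21 1.67 0.   1.26 1.45]
stand frame x,y -51.1 4.92 underside 83.6 Fx,Fy,Fz -0.18 3.77 3.55
```

Request:
send_rows(plan=[0,0.016,-0.001,0,0,0,0,0.018,0,0,0,0,0,0.018,0,0,0,0,0,0.018,0,0,0,0,0,0.018,0,0,0,0])

```text
t: 14.8
eef_pos: [604.6, 136.0, 195.5]
tcp_rot: [[0.981, 0.194, 0.001], [0.194, -0.981, 0.001], [0.001, -0.0, -1.0]]
wrist_force: [-0.8, 4.7, 5.2]
grip_width: 0.159
finger_force: 60.3
```

```bash
python3 -c "
from h import *
show();st()"
```

```text
14.8 [604.6 136.  195.5] yaw 11.2 z [ 9.e-04  5.e-04 -1.e+00] F [-0.8  4.7  5.2] T [ 0.99 -0.22  0.28] 0.15940020854493664 60.27276813983917 [0.04 0.21 1.67 0.   1.26 1.41]
stand frame x,y -51.54 -17.47 underside 83.6 Fx,Fy,Fz 0.09 4.77 5.19
```

Request:
send_rows(plan=[0,0.012,-0.001,0,0,0,0,0.014,0,0,0,0,0,0.014,0,0,0,0,0,0.014,0,0,0,0,0,0.014,0,0,0,0])

```text
t: 15.3
eef_pos: [607.7, 119.3, 195.5]
tcp_rot: [[0.981, 0.194, 0.0], [0.194, -0.981, 0.0], [0.0, -0.0, -1.0]]
wrist_force: [-1.9, 4.7, 3.5]
grip_width: 0.152
finger_force: 60.3
```

Request:
send_rows(plan=[0,0.014,0,0,0,0,0,0.014,0,0,0,0,0,0.014,0,0,0,0,0,0.014,0,0,0,0,0,0.014,0,0,0,0])

```text
t: 15.8
eef_pos: [611.1, 102.2, 195.6]
tcp_rot: [[0.981, 0.194, 0.0], [0.194, -0.981, 0.0], [0.0, -0.0, -1.0]]
wrist_force: [-0.3, 4.1, 3.7]
grip_width: 0.152
finger_force: 60.2
```

```bash
python3 -c "
from h import *
show();st()"
```

```text
15.8 [611.1 102.2 195.6] yaw 11.2 z [ 2.e-04  3.e-04 -1.e+00] F [-0.3  4.1  3.7] T [ 0.95 -0.21  0.26] 0.1515591351522035 60.22838115692139 [-0.02  0.21  1.67  0.    1.26  1.36]
stand frame x,y -51.8 -51.85 underside 83.7 Fx,Fy,Fz 0.53 4.06 3.73
```

Request:
send_rows(plan=[0,0.014,0,0,0,0,0,0.014,0,0,0,0,0,0.014,0,0,0,0,0,0.012,0,0,0,0,0,0.008,0,0,0,0])

```text
t: 16.3
eef_pos: [614.0, 86.9, 195.5]
tcp_rot: [[0.981, 0.194, 0.0], [0.194, -0.981, 0.0], [0.0, -0.0, -1.0]]
wrist_force: [-0.3, 6.4, 4.6]
grip_width: 0.156
finger_force: 60.3
```

Request:
send_rows(plan=[0,0.005,0,0,0,0,0,0.005,0,0,0,0,0,0,0,0,0,0])

```text
t: 16.6
eef_pos: [614.5, 84.5, 195.5]
tcp_rot: [[0.981, 0.194, 0.0], [0.194, -0.981, -0.0], [0.0, 0.0, -1.0]]
wrist_force: [-1.4, 3.8, 4.6]
grip_width: 0.154
finger_force: 60.3
```

```bash
python3 -c "
from h import *
show();st()"
```

```text
16.6 [614.5  84.5 195.5] yaw 11.19 z [ 1.e-04 -0.e+00 -1.e+00] F [-1.4  3.8  4.6] T [ 0.86 -0.27  0.23] 0.1544165372063656 60.29739260673523 [-0.05  0.21  1.67 -0.    1.26  1.33]
stand frame x,y -51.82 -69.88 underside 83.6 Fx,Fy,Fz -0.6 3.94 4.58
```

Request:
send_rows(plan=[0,0.005,0,0,0,0,0,0.005,0,0,0,0,0,0,0,0,0,0])

```text
t: 16.9
eef_pos: [615.0, 82.1, 195.5]
tcp_rot: [[0.981, 0.194, 0.0], [0.194, -0.981, -0.0], [0.0, 0.0, -1.0]]
wrist_force: [-0.9, 5.5, 4.0]
grip_width: 0.154
finger_force: 60.3
```

Request:
send_rows(plan=[0,0.004,0,0,0,0,0,0.004,0,0,0,0,0,0,0,0,0,0])

```text
t: 17.2
eef_pos: [615.4, 80.3, 195.5]
tcp_rot: [[0.981, 0.194, 0.0], [0.194, -0.981, 0.0], [0.0, -0.0, -1.0]]
wrist_force: [-0.4, 3.9, 4.6]
grip_width: 0.15
finger_force: 60.4
```

Request:
send_rows(plan=[0,0.004,0,0,0,0,0,0,0,0,0,0])

```text
t: 17.4
eef_pos: [615.6, 79.3, 195.5]
tcp_rot: [[0.981, 0.194, 0.0], [0.194, -0.981, 0.0], [0.0, -0.0, -1.0]]
wrist_force: [-1.1, 5.0, 4.3]
grip_width: 0.149
finger_force: 60.4
```

```bash
python3 -c "
from h import *
show();st()"
```

```text
17.4 [615.6  79.3 195.5] yaw 11.2 z [ 1.e-04  1.e-04 -1.e+00] F [-1.1  5.   4.3] T [ 0.92 -0.2   0.31] 0.1494876450938762 60.38652241230011 [-0.05  0.21  1.67  0.    1.26  1.32]
stand frame x,y -51.8 -75.16 underside 83.6 Fx,Fy,Fz -0.15 5.09 4.29
```

Request:
send_rows(plan=[0,0.003,0,0,0,0,0,0,0,0,0,0])

```text
t: 17.6
eef_pos: [615.7, 78.6, 195.5]
tcp_rot: [[0.981, 0.194, 0.0], [0.194, -0.981, 0.0], [0.0, -0.0, -1.0]]
wrist_force: [-2.1, 4.8, 4.7]
grip_width: 0.157
finger_force: 60.3
```

Request:
send_rows(plan=[0,0.003,0,0,0,0,0,0,0,0,0,0])

```text
t: 17.8
eef_pos: [615.8, 77.9, 195.5]
tcp_rot: [[0.981, 0.194, 0.0], [0.194, -0.981, 0.0], [0.0, -0.0, -1.0]]
wrist_force: [-1.5, 4.5, 5.3]
grip_width: 0.149
finger_force: 60.3
```

Request:
send_rows(plan=[0,0.003,0,0,0,0,0,0,0,0,0,0])

```text
t: 18.0
eef_pos: [616.0, 77.2, 195.5]
tcp_rot: [[0.981, 0.194, 0.0], [0.194, -0.981, 0.0], [0.0, -0.0, -1.0]]
wrist_force: [-0.2, 4.9, 4.8]
grip_width: 0.152
finger_force: 60.3
```

Request:
send_rows(plan=[0,0.003,0,0,0,0,0,0,0,0,0,0])

```text
t: 18.2
eef_pos: [616.1, 76.4, 195.5]
tcp_rot: [[0.981, 0.194, 0.0], [0.194, -0.981, 0.0], [0.0, -0.0, -1.0]]
wrist_force: [-1.5, 5.8, 4.4]
grip_width: 0.157
finger_force: 60.3
```

Request:
send_rows(plan=[0,0.003,0,0,0,0,0,0,0,0,0,0])

```text
t: 18.4
eef_pos: [616.1, 76.2, 195.5]
tcp_rot: [[0.981, 0.195, -0.0], [0.195, -0.981, 0.001], [-0.0, -0.001, -1.0]]
wrist_force: [-1.7, 6.4, 5.0]
grip_width: 0.158
finger_force: 60.5
```

Request:
send_rows(plan=[0,0.003,0,0,0,0,0,0,0,0,0,0])

```text
t: 18.6
eef_pos: [616.1, 76.0, 195.5]
tcp_rot: [[0.981, 0.195, -0.001], [0.195, -0.981, 0.002], [-0.0, -0.002, -1.0]]
wrist_force: [-3.4, 8.1, 4.9]
grip_width: 0.154
finger_force: 60.7
```

The end stop was met gently: the y force rose to 8 N and motion stopped. I'll relieve the load, then open.

Request:
send_rows(plan=[0,-0.003,-0.002,0,0,0,0,0,0,0,0,0])

```text
t: 18.8
eef_pos: [616.1, 76.2, 195.6]
tcp_rot: [[0.981, 0.195, -0.0], [0.195, -0.981, 0.001], [0.0, -0.001, -1.0]]
wrist_force: [-0.8, 6.8, 3.0]
grip_width: 0.156
finger_force: 60.1
```

```bash
python3 -c "
from h import *
show();st()"
```

```text
18.8 [616.1  76.2 195.6] yaw 11.24 z [-2.e-04  1.e-03 -1.e+00] F [-0.8  6.8  3. ] T [ 1.28 -0.33  0.36] 0.1559280334622486 60.13616502285004 [-0.06  0.21  1.67  0.    1.27  1.31]
stand frame x,y -51.87 -78.3 underside 83.7 Fx,Fy,Fz 0.56 6.79 2.95
```

Request:
send_rows(plan=[0,-0.003,-0.001,0,0,0,0,0,0,0,0,0], grip_force=20)

```text
t: 19.0
eef_pos: [616.2, 76.4, 195.6]
tcp_rot: [[0.981, 0.194, 0.0], [0.194, -0.981, -0.0], [0.0, 0.0, -1.0]]
wrist_force: [0.7, 5.2, 0.3]
grip_width: 0.154
finger_force: 59.8
```

Request:
send_rows(plan=[0,0,0,0,0,0,0,0,0,0,0,0])

```text
t: 19.2
eef_pos: [616.2, 76.4, 195.6]
tcp_rot: [[0.981, 0.194, 0.0], [0.194, -0.981, 0.0], [0.0, -0.0, -1.0]]
wrist_force: [2.4, 4.7, 0.2]
grip_width: 0.154
finger_force: 59.7
```

Request:
send_rows(plan=[0,0,0,0,0,0,0,0,0,0,0,0,0,0,0,0,0,0,0,0,0,0,0,0,0,0,0,0,0,0], hand=0.6)

```text
t: 19.7
eef_pos: [616.0, 76.0, 196.0]
tcp_rot: [[0.981, 0.194, -0.0], [0.194, -0.981, -0.0], [-0.0, 0.0, -1.0]]
wrist_force: [0.4, 0.2, 0.7]
grip_width: 0.596
finger_force: 0.0
```

```bash
python3 -c "
from h import *
show();st()"
```

```text
19.7 [616.  76. 196.] yaw 11.18 z [-4.e-04 -5.e-04 -1.e+00] F [0.4 0.2 0.7] T [ 0.02  0.01 -0.01] 0.5963464265553587 0.0 [-0.06  0.21  1.66 -0.    1.27  1.32]
stand frame x,y -52.01 -78.49 underside 84.1 Fx,Fy,Fz 0.41 0.09 0.71
```

Request:
send_rows(plan=[0,0,-0.02,0,0,0,0,0,-0.05,0,0,0,0,0,-0.08,0,0,0,0,0,-0.12,0,0,0,0,0,-0.12,0,0,0])

```text
t: 20.2
eef_pos: [616.1, 76.3, 295.7]
tcp_rot: [[0.981, 0.194, 0.001], [0.194, -0.981, -0.0], [0.0, 0.0, -1.0]]
wrist_force: [0.4, -0.8, 1.5]
grip_width: 0.601
finger_force: 0.0
```

Request:
send_rows(plan=[-0.1,0,-0.08,0,0,0,-0.16,0,0,0,0,0,-0.18,0,0,0,0,0,-0.18,0,0,0,0,0,0,0,0,0,0,0])

```text
t: 20.7
eef_pos: [460.2, 46.2, 314.1]
tcp_rot: [[0.981, 0.194, 0.0], [0.194, -0.981, -0.001], [0.0, 0.001, -1.0]]
wrist_force: [-0.5, -0.4, -0.0]
grip_width: 0.601
finger_force: 0.0
```

```bash
python3 - <<'E'
from h import *
show()
s=cam('side');a=cv2.resize(s['pixels'][150:300,240:410],None,fx=4,fy=4)[:600]
cv2.imwrite('pics/s6.png',a[:,:,::-1])
c=cam('top');cv2.imwrite('pics/t6.png',cv2.resize(c['pixels'],(800,600))[:,:,::-1])
E
```

```text
20.7 [460.2  46.2 314.1] yaw 11.16 z [ 5.e-04 -5.e-04 -1.e+00] F [-0.5 -0.4 -0. ] T [ 0.08 -0.04 -0.02] 0.6009842553747794 0.0 [-0.15 -0.27  1.92 -0.    1.49  1.23]
```

View pics/s6.png

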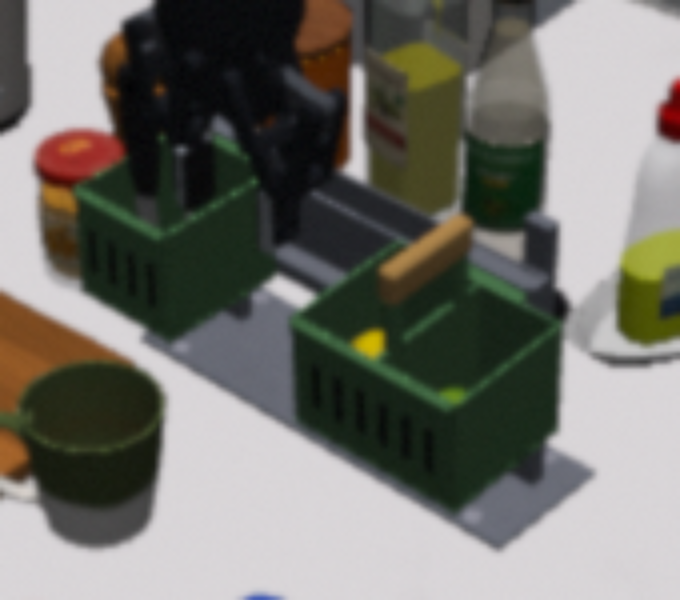

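The side crop shows the bin hanging level at the right end. Its lip is under the keeper (500,285), both fruits are inside, and the mug and honey jar have not been disturbed. The gripper is clear, so I'm handing in.

```bash
python3 -c "
from plant import ctrl
print(ctrl.job_done())"
```

```text
the job is handed in; nothing more can be done
None
```

The green bin, with the lemon and lime in it, hangs level on the rail under the keeper strip at the right end stop; I released it there and handed the job in at about 21 s (result not reported back).

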